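# Hold a spring clip open around the edge of a notice card

## Robot

A 6-joint arm with a two-finger parallel gripper is mounted at the origin on the work surface. World frame = base frame: x ahead of the robot, y to its left, z up, the work surface at z = 0. Lengths are in m, angles in rad, forces in N, time in s.
With the tool pointing down it reaches from about 0.325 to 0.9 m from the base axis. Payload 6.1 kg.
Tool frame: the origin (TCP) lies midway between the tips of the shut fingers; the grasp point (between the pads) lies 19 mm behind it; z points along the fingers, y is the line along which they close (so a half turn about z gives the same grasp; the last joint's range is limited). The gripper opens to 85 mm and grips with 20 to 120 N. Pads are 22 mm wide; open, the fingers measure 114 mm over their backs; the gripper's body (76 mm by 85 mm) begins 54 mm behind the grasp point. The pads swing forward as they close: fully open they stand 13 mm farther back than shut.
Start: joints at [1.156, 0.22, 1.526, -0, 1.395, -0.126], TCP at [0.178, 0.599, 0.207] pointing down, gripper open.
Joint ranges: [-2.98, 2.98], [-0.91, 2.08], [0.09, 2.57], [-1.24, 4.39], [0.2, 2.65], [-2.68, 2.68]. Speed limits (rad/s): [2.57, 2.57, 3.01, 3.14, 3.14, 3.14].

## Interface

Orientations are given as [roll, pitch, yaw] about the fixed x, y, z axes, in that order (R = Rz(yaw) Ry(pitch) Rx(roll)).
In Python, from plant import movep, move_l, set_joints, gripper_to, hold, inverse_kinematics, observe, get_image, get_calibration, Unreachable, job_done gives the robot as it stands. Calls block until the motion is done:
- movep(position, orientation): joint-space move of the TCP to a pose.
- move_l(position, feed=0.15, rotation=None, max_force=None): straight line of the TCP; rotation=None keeps the orientation; feed is the mean speed in m/s. With max_force (N) it stops when the force on the tool has changed by that much, and returns True; else False.
- set_joints(angles): joint-space move.
- gripper_to(opening, f_grip=None): finger opening in m; f_grip is the grip in N (None keeps the last); returns when the fingers have stopped.
- hold(seconds).
- inverse_kinematics(position, orientation): joint angles nearest the present ones, or None.
- observe(): the state.
- get_image(name): name is "scene" or "top"; returns (picture, depth): 384x512x3 uint8, red, green, blue; 384x512 float32, m along the optical axis (not along the pixel's ray), 0 where there is no reading.
- get_calibration(name): a dict with "intrinsics" (3x3 intrinsics, pixels), "world_from_camera" (4x4, takes a point from camera to world coordinates). Camera axes: x right, y down, z forward; pixel columns grow to the right and rows downward; lengths in m; the calibration is good to about 2 mm. A picture is of the moment at which its call begins. get_calibration takes no time and is no camera call.
A pose or a line that the arm cannot do raises Unreachable and nothing moves.
- job_done(): hands the job in; it is judged then, once.
The state is a dict: "time_s": time; "q": joint angles; "joint_velocities": joint speeds; "joint_torque": joint torques, N m; "eef_pos": TCP position; "tcp_rot": TCP orientation; "ft_force": force on the tool from outside, world axes, zero at the start; "torque": the same for the moment, N m; "opening": finger opening in m; "grasp_force": force on a finger pad.
Only numpy, scipy, OpenCV 4.12 (cv2) and the standard library are available. Lean on these libraries where they do the work, as an engineer would, in place of code of your own. Each camera call takes 0.05 s, during which the arm holds its last target. There are 200 camera calls.

## Task

Take the steel spring clip out of the white basket by its two handles and squeeze them so that the jaws gape; bring it to the standing notice card and hold it wide open around either upright side edge of the card, about halfway up, pointing straight in, with the card's edge well between the jaws and the jaws touching nothing, so that I can slip a note in. Finish while holding it there, still squeezed open: do not let go and do not let it close on the card. Do not push the notice, leave the other things in the basket, and leave the phone, sunglasses and mug alone.

Things in the scene. Friction and masses are not known exactly. Their poses are not given: they have to be found in the camera images.
- clip: Plain steel spring clip, 60 to 115 g, the only one, lying on its side in the basket. Origin on the hinge axis at its underside; z = hinge axis (up), +x to the jaws, -x to the handles; 40 mm tall along z. Two mirrored halves (+y, -y), each a handle and a jaw, about a 15 mm spring barrel. At rest 57 mm wide over the handle ends (x = -48 mm), jaw tips meet at x = +48 mm, jaws 22 mm thick.
- clip_grip (a point): Between the handles, at x = -38, z = 20 mm of the clip: pinch here across y. 51 mm over the handles at rest. Opening begins at 4 N per handle, takes 12 N fully; 20 to 30 N of grip holds it on its stops. Fully squeezed, the handles' outer faces are parallel to x, x = -54 to -20 mm, 28 mm over both. Pressed alike, the clip's x axis stays midway between the halves.
- clip_mouth (a point): Between the jaw tips, at x = +46, z = 20 mm of the clip. Fully open the tips gape about 26 mm, and the room for a card edge runs from here back to the barrel, x = +10 mm.
- clip_left (a joint): Turn of the clip's +y half about the hinge, rad: 0 closed, 0.28 fully open (stop).
- clip_right (a joint): Turn of the clip's -y half about the hinge, rad: 0 closed, 0.28 fully open (stop).
- basket: White plastic basket with a lace-like rim, fixed to the table: 250 mm (x) by 330 mm (y), walls 5 mm thick and about 50 mm high, floor 5 mm thick. Origin under its centre. The clip lies near its middle, jaws roughly towards the basket's +y.
- notice: White notice card standing upright in a dark wooden foot, loose on the table, about 0.55 kg in all; it slides or tips if pushed. Origin under the centre of the foot. Card 4 mm thick (x), 100 mm wide (y), from z = 20 to z = 140 mm; foot 70 mm (x) by 80 mm (y) by 22 mm high. The card's plane is the y-z plane of this frame. The notice and the basket stand on opposite sides, left and right, either way round.
- edge_left (a point): Middle of the card's upright edge at the notice's +y side, 80 mm above the table.
- edge_right (a point): Middle of the card's upright edge at the notice's -y side, 80 mm above the table.
- bar: Wrapped snack bar in a yellow wrapper, 115 x 30 x 18 mm, long side x, loose in the basket behind the clip's handles. Origin under its centre.
- bar2: Wrapped snack bar in a blue wrapper, 100 x 28 x 16 mm, long side x, loose in the basket ahead of the jaws. Origin under its centre.
- tin: Flat metal mint tin, 36 x 58 x 18 mm, loose in the basket. Origin under its centre.
- eraser: Eraser, 20 x 62 x 14 mm, loose in the basket. Origin under its centre.
- sweet: Wrapped sweet, 24 x 20 x 14 mm with two thin wrapper ends (44 mm long in all, x), loose in a corner of the basket. Origin under its centre.
- phone: Phone lying flat on the table behind the notice, 72 x 148 x 9 mm. Origin under its centre.
- sunglasses: Folded dark sunglasses on the table, about 140 mm (y) by 55 mm by 35 mm high. Origin under the bridge.
- mug: White mug, 80 mm across, 92 mm high, handle at +y. Origin under its centre.
Things that resemble listed ones, but are neither listed nor needed, are in the scene too. Leave any orange look-alike of the clip alone.

How it is judged:
By the outcome, as a careful person would: the job done as asked, in the order asked, and still so for the second after the job is handed in, while the arm keeps its last pose, push and grip.
It also fails if it takes over 42 s, if anything falls off the work surface, if the arm or the gripper's body presses on something with over 40 N, if the wrist force passes 120 N, or if a joint passes its speed limit or range.

## Working session

There is one attempt and no reset: what is moved stays moved. The work goes in short steps, each a Python script; the robot and the scene stay as the last script left them, time stands still between calls to the robot, and variables do not carry over. Pictures are saved under pics/ and viewed, at most 10 in all, crops included, and the job is handed in when it is done.

```bash
ls; mkdir -p pics; cat > h.py <<'E'
import numpy as np, cv2
from plant import *
def cloud(name):
    im,d=get_image(name); c=get_calibration(name); K=np.array(c["intrinsics"]); T=np.array(c["world_from_camera"])
    v,u=np.mgrid[:d.shape[0],:d.shape[1]]
    P=np.stack([(u-K[0,2])/K[0,0]*d,(v-K[1,2])/K[1,1]*d,d],-1)
    W=P@T[:3,:3].T+T[:3,3]; W[d==0]=np.nan
    return im,W
E
python3 - <<'E'
from h import *
for n in ("top","scene"):
    im,W=cloud(n); np.savez(f"pics/{n}.npz",im=im,W=W)
    cv2.imwrite(f"pics/{n}.png",cv2.resize(im[...,::-1],(800,600),interpolation=cv2.INTER_CUBIC))
    print(np.array(get_calibration(n)["world_from_camera"]).round(3))
print(observe())
E
```

```text
pics
[[-0.02  -0.993  0.117  0.371]
 [-1.     0.018 -0.022  0.007]
 [ 0.02  -0.118 -0.993  1.247]
 [ 0.     0.     0.     1.   ]]
[[-0.837  0.308 -0.452  1.034]
 [ 0.547  0.486 -0.681  0.764]
 [ 0.01  -0.818 -0.575  0.716]
 [ 0.     0.     0.     1.   ]]
{'time_s': 0.1, 'q': array([ 1.15590687e+00,  2.21176400e-01,  1.52751176e+00, -2.09015324e-05,
        1.39470230e+00, -1.26128402e-01]), 'joint_velocities': array([ 3.27645975e-03, -1.54433594e-03, -2.69521697e-03, -4.01407311e-04,
        6.46028852e-05, -3.84335343e-04]), 'joint_torque': array([ 5.35694089e-04, -4.98239207e+01, -3.90548480e+01, -2.56781350e-04,
        5.70013071e-03,  2.06124014e-05]), 'eef_pos': array([0.17776289, 0.59856364, 0.20608266]), 'tcp_rot': array([-3.13980654e+00, -2.05745614e-04,  2.85283510e+00]), 'ft_force': array([ 0.40039751, -0.1588235 ,  0.66775732]), 'torque': array([-0.01226425,  0.00899662, -0.03267458]), 'grasp_force': 0.0, 'opening': 0.08505529918230938}
```

View pics/top.png

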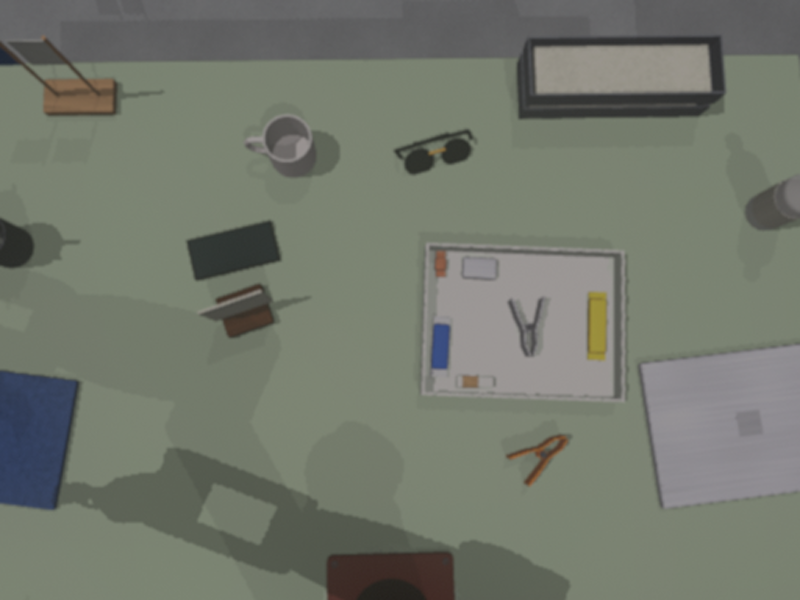

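View pics/scene.png

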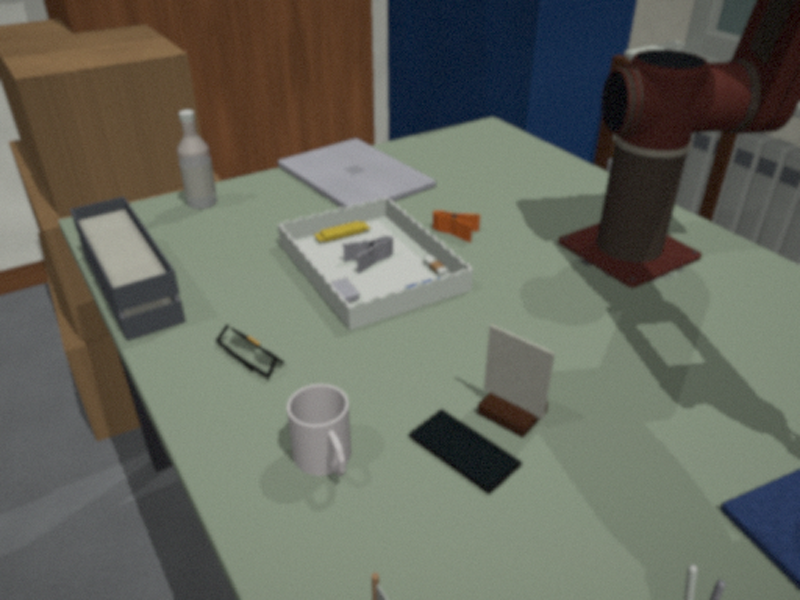

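The top view shows, in 800x600 pixels, the basket at (525,320) holding a grey clip at (530,325). An orange look-alike lies outside it at (540,455), and the notice is at (240,310). I'll enlarge the clip and the notice.

```bash
python3 - <<'E'
import numpy as np, cv2
t=np.load("pics/top.npz"); im,W=t["im"],t["W"]
s=np.load("pics/scene.npz")
a=cv2.resize(im[180:235,310:375,::-1],(520,440),interpolation=cv2.INTER_CUBIC)
b=cv2.resize(s["im"][140:180,205:265,::-1],(480,320),interpolation=cv2.INTER_CUBIC)
h=np.clip(W[180:235,310:375,2],0,.06)/.06*255
c=cv2.resize(np.nan_to_num(h).astype(np.uint8),(260,220),interpolation=cv2.INTER_NEAREST)
o=np.zeros((600,800,3),np.uint8); o[:440,:520]=a; o[:220,530:790]=c[...,None]; o[230:230+213,525:525+270]=cv2.resize(b,(270,213))
cv2.imwrite("pics/crop1.png",o)
for u,v in [(335,205),(330,192),(346,192),(339,224),(155,198)]: print(u,v,W[v,u].round(3))
E
```

```text
335 205 [ 0.479 -0.235  0.003]
330 192 [ 0.514 -0.222  0.006]
346 192 [ 0.51  -0.259  0.03 ]
339 224 [ 0.429 -0.244 -0.002]
155 198 [0.502 0.233 0.047]
```

View pics/crop1.png

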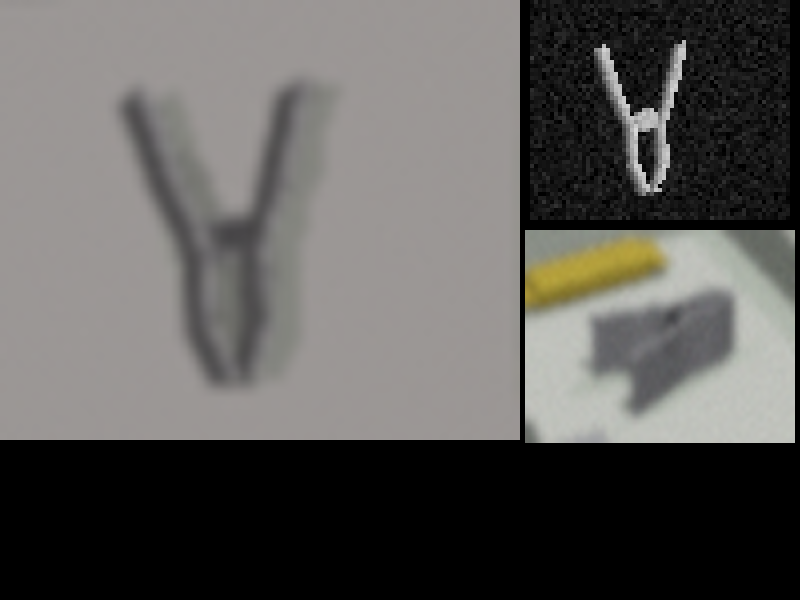

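In the crop, the steel clip has its barrel at (235,230), its spread handles at (130,95) and (295,85) pointing up (world +x), and its closed jaw tips at (230,380) pointing to world -x. The two candidates are grey in the basket at (530,325) and orange outside it at (540,455). The grey one fits because it is steel and in the basket. Next I'll measure the clip, basket and notice.

```bash
cat >> h.py <<'E'
def top_pts(W,lo,hi,xr,yr):
    P=W.reshape(-1,3); P=P[~np.isnan(P[:,0])]
    return P[(P[:,2]>lo)&(P[:,2]<hi)&(P[:,0]>xr[0])&(P[:,0]<xr[1])&(P[:,1]>yr[0])&(P[:,1]<yr[1])]
E
python3 - <<'E'
from h import *
t=np.load("pics/top.npz"); W=t["W"]; S=np.load("pics/scene.npz")["W"]
print("floor z",np.nanmedian(W[200:215,350:360,2]),"table",np.nanmedian(W[250:270,220:250,2]))
C=top_pts(W,.034,.06,(.41,.55),(-.31,-.18))
print("clip",len(C),C.min(0).round(3),C.max(0).round(3),np.median(C[:,2]))
for x0 in np.arange(.42,.535,.008):
    s=C[(C[:,0]>=x0)&(C[:,0]<x0+.008),1]
    if len(s): print(round(x0+.004,3),len(s),s.min().round(4),s.max().round(4),s.mean().round(4))
# basket walls
B=top_pts(W,.03,.06,(.25,.75),(-.5,.0)); print("basket",np.percentile(B,[1,99],axis=0).round(3))
for n,A in (("top",W),("scene",S)):
    N=top_pts(A,.03,.16,(.4,.6),(.1,.35)); print(n,len(N),N.min(0).round(3),N.max(0).round(3))
    for lo,hi in ((.03,.06),(.06,.1),(.1,.13),(.13,.15)):
        p=N[(N[:,2]>lo)&(N[:,2]<hi)]
        if len(p)<5: continue
        q=p[:,:2]; c=q.mean(0); u=np.linalg.svd(q-c,full_matrices=False)[2]; d=u[0]*np.sign(u[0][1]); a=(q-c)@d
        n_=np.array([-d[1],d[0]]); o=np.percentile((q-c)@n_,[2,98])
        print(lo,len(p),c.round(4),"ang",np.degrees(np.arctan2(d[1],d[0])).round(2),np.percentile(a,[1,99]).round(4),a.min().round(4),a.max().round(4),o.round(4))
    F=top_pts(A,.012,.03,(.4,.6),(.1,.35)); 
    r=cv2.minAreaRect(F[:,:2].astype(np.float32)); print("foot",len(F),r)
E
```

```text
floor z 0.005765440254135168 table 0.00020387792447973396
clip 187 [ 0.419 -0.262  0.034] [ 0.514 -0.209  0.051] 0.043552650181279295
0.424 11 -0.2445 -0.2302 -0.2367
0.432 13 -0.2481 -0.2265 -0.2363
0.44 13 -0.2484 -0.2265 -0.2375
0.448 12 -0.2485 -0.2259 -0.2369
0.456 16 -0.2468 -0.2259 -0.2362
0.464 32 -0.2492 -0.2235 -0.2365
0.472 19 -0.2522 -0.2189 -0.2345
0.48 12 -0.255 -0.2167 -0.2356
0.488 16 -0.2582 -0.2128 -0.2329
0.496 14 -0.2586 -0.2122 -0.2355
0.504 16 -0.261 -0.2094 -0.2351
0.512 9 -0.2623 -0.2086 -0.2382
basket [[ 0.255 -0.395  0.031]
 [ 0.604 -0.058  0.053]]
top 388 [0.486 0.186 0.03 ] [0.521 0.282 0.144]
0.03 78 [0.5018 0.2315] ang 108.22 [-0.0477  0.0513] -0.0478 0.0517 [-0.0012  0.0009]
0.06 114 [0.5018 0.2325] ang 108.81 [-0.0487  0.0505] -0.0489 0.0514 [-0.0016  0.0008]
0.1 87 [0.5015 0.2333] ang 108.52 [-0.0496  0.0492] -0.05 0.0507 [-0.0008  0.0006]
0.13 109 [0.5027 0.2341] ang 108.51 [-0.0492  0.0485] -0.0499 0.0494 [-0.0027  0.002 ]
foot 657 ((0.5285302996635437, 0.2535233497619629), (0.1419871598482132, 0.14042699337005615), 88.97000122070312)
scene 1668 [0.486 0.187 0.03 ] [0.523 0.285 0.142]
0.03 412 [0.5049 0.2378] ang 108.67 [-0.0497  0.0483] -0.0517 0.0488 [-0.0025  0.0028]
0.06 578 [0.5046 0.2385] ang 108.54 [-0.0517  0.0475] -0.0535 0.0479 [-0.0024  0.0027]
0.1 468 [0.5049 0.2377] ang 108.42 [-0.0505  0.0483] -0.0517 0.0492 [-0.0024  0.0025]
0.13 210 [0.5042 0.238 ] ang 108.51 [-0.0509  0.0473] -0.0513 0.0482 [-0.0028  0.004 ]
foot 609 ((0.5281937718391418, 0.25487351417541504), (0.13204006850719452, 0.13093268871307373), 3.9967286586761475)
```

```bash
cat >> h.py <<'E'
D=np.radians(108.5); d=np.array([np.cos(D),np.sin(D)]); CARD=np.array([.5035,.235]); EDGE=CARD-.05*d
A0=np.radians(-178.3); G0=np.array([.505,-.235])
E
python3 - <<'E'
from h import *
for k in (0,np.pi):
    a,b=A0+k,D+k
    for nm,p,y in (("grasp",[*G0,.011],a),("lift",[*G0,.17],a),("pre",[*(EDGE-.12*d),.061],b),("fin",[*(EDGE-.066*d),.061],b)):
        q=inverse_kinematics(p,[np.pi,0,y]); print(k>0,nm,None if q is None else np.round(q,2))
E
```

```text
False grasp [-0.58  0.29  1.85  0.    1.01 -2.18]
False lift [-0.58  0.09  1.75  0.    1.31 -2.18]
False pre [-0.01  0.22  1.81  0.    1.1  -0.33]
False fin [ 0.09  0.21  1.83  0.    1.1  -0.24]
True grasp [-0.58  0.29  1.85 -0.    1.01  0.96]
True lift [-0.58  0.09  1.75 -0.    1.31  0.96]
True pre None
True fin None
```

```bash
python3 - <<'E'
from h import *
R=[np.pi,0,A0]
movep([*G0,.20],R); print(observe()["time_s"])
print(move_l([*G0,.011],feed=.12,max_force=12))
print(observe()["eef_pos"],observe()["ft_force"])
gripper_to(.015,26); hold(.3)
o=observe(); print(o["opening"],o["grasp_force"],o["ft_force"],o["time_s"])
print(move_l([*G0,.20],feed=.12))
o=observe(); print(o["opening"],o["grasp_force"],o["eef_pos"],o["ft_force"],o["time_s"])
im,W=cloud("top"); np.savez("pics/top2.npz",im=im,W=W)
i2,W2=cloud("scene"); np.savez("pics/scene2.npz",im=i2,W=W2)
a=cv2.resize(im[150:250,270:390,::-1],(480,400),interpolation=cv2.INTER_CUBIC)
b=cv2.resize(i2[60:180,190:286,::-1],(320,400),interpolation=cv2.INTER_CUBIC)
cv2.imwrite("pics/lift.png",np.hstack([a,b]))
E
```

```text
3.2333
False
[ 0.50562607 -0.23538457  0.01181832] [-0.5875712   0.24629081  0.83516107]
0.025156415114661077 27.388606667518616 [-1.42811623 -1.37857891 12.80391224] 5.8333
False
0.024720749407649446 27.436959743499756 [ 0.50453297 -0.23472597  0.19901625] [ 0.73849806 -0.36011811 -0.7100518 ] 7.5583
```

View pics/lift.png

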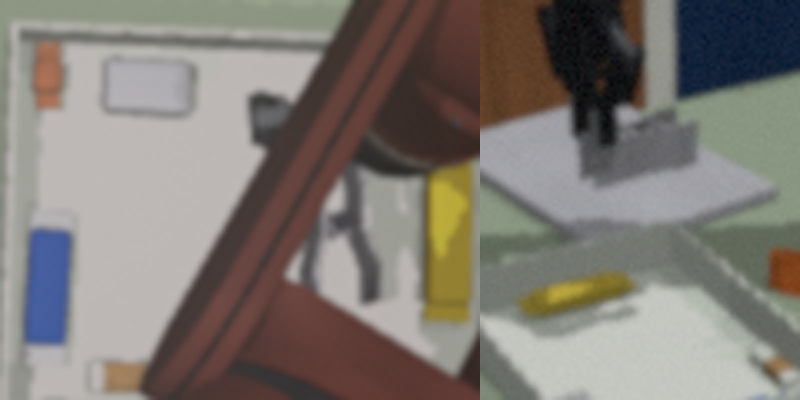

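The clip is held in the gripper and its jaws gape: in the left crop the barrel is at (340,222) and a tip at (372,298). The other basket items are undisturbed. Now I'll go to a stand-off in front of the right edge and measure the held clip.

```bash
python3 - <<'E'
from h import *
R=[np.pi,0,D]; p=EDGE-.125*d
movep([*p,.21],R); move_l([*p,.067],feed=.12); hold(.2)
o=observe(); print(o["opening"],o["grasp_force"],o["eef_pos"],o["tcp_rot"],o["ft_force"],o["time_s"])
for n in("top","scene"):
    im,W=cloud(n); np.savez(f"pics/{n}3.npz",im=im,W=W)
    c=get_calibration(n);K=np.array(c["intrinsics"]);T=np.linalg.inv(c["world_from_camera"])
    q=T@np.array([*(EDGE-.03*d),.09,1]);u=K@q[:3];u=(u[:2]/u[2]).astype(int);print(n,u)
    if n=="top": a=cv2.resize(im[u[1]-40:u[1]+40,u[0]-40:u[0]+40,::-1],(400,400),interpolation=cv2.INTER_CUBIC)
    else: b=cv2.resize(im[u[1]-50:u[1]+50,u[0]-50:u[0]+50,::-1],(400,400),interpolation=cv2.INTER_CUBIC)
cv2.imwrite("pics/pre.png",np.hstack([a,b]))
E
```

```text
0.02525017124429405 27.436174750328064 [0.55956456 0.06902933 0.06774441] [3.14036483e+00 4.52616343e-04 1.89368600e+00] [ 0.21425805  0.42056249 -0.80598545] 10.8083
top [181 184]
scene [300 219]
```

View pics/pre.png

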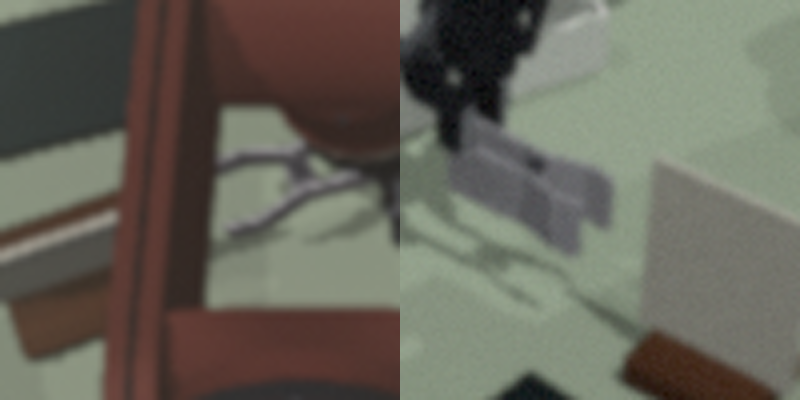

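The pre-approach picture shows the jaws open in the top crop (tips at about (220,155) and (230,235), barrel at (300,180)). In the scene crop they point at the card's edge, which is clear at (650,250). Next I'll measure the clip in its own frame.

```bash
python3 - <<'E'
from h import *
o=np.array([.5596,.0690])+.038*d; n=np.array([-d[1],d[0]])
for nm in("top","scene"):
    W=np.load(f"pics/{nm}3.npz")["W"]; P=top_pts(W,.05,.125,(.45,.62),(.05,.19))
    a=(P[:,:2]-o)@d; b=(P[:,:2]-o)@n; z=P[:,2]
    m=(abs(b)<.04)&(a>-.025)&(a<.06)
    a,b,z=a[m],b[m],z[m]; zt=np.percentile(z[a>0],97); print(nm,m.sum(),"z 2/97%",np.percentile(z[a>0],[2,97]).round(3),"max a",np.sort(a)[-5:].round(4))
    for x in np.arange(-.02,.056,.006):
        k=(a>=x)&(a<x+.006)&(z>zt-.008); 
        for s in (1,-1):
            kk=k&(b*s>0)
            if kk.sum(): print(round(x+.003,3),s,kk.sum(),b[kk].min().round(4),b[kk].max().round(4),end=" | ")
        print()
E
```

```text
top 205 z 2/97% [0.061 0.101] max a [0.049  0.049  0.0502 0.0509 0.0509]
-0.017 1 3 0.0121 0.015 | 
-0.011 1 2 0.0117 0.0139 | 
-0.005 1 5 0.0113 0.0132 | 
0.001 1 4 0.0004 0.0122 | 0.001 -1 4 -0.0102 -0.0002 | 
0.007 1 12 0.0011 0.0128 | 0.007 -1 8 -0.011 -0.0001 | 
0.013 1 7 0.0001 0.0129 | 0.013 -1 4 -0.0111 -0.0018 | 
0.019 1 5 0.0127 0.0156 | 0.019 -1 4 -0.0132 -0.01 | 
0.025 1 3 0.0137 0.0162 | 0.025 -1 6 -0.016 -0.0124 | 
0.031 1 5 0.0166 0.0192 | 0.031 -1 5 -0.0179 -0.0145 | 
0.037 1 2 0.0174 0.0182 | 0.037 -1 5 -0.0175 -0.0139 | 
0.043 1 5 0.0156 0.0188 | 0.043 -1 1 -0.0154 -0.0154 | 
0.049 1 3 0.0153 0.0178 | 

scene 678 z 2/97% [0.059 0.098] max a [0.0545 0.0547 0.0547 0.0549 0.0549]
-0.017 1 7 0.0091 0.0165 | -0.017 -1 7 -0.0146 -0.0108 | 
-0.011 1 7 0.0096 0.013 | -0.011 -1 8 -0.0158 -0.0114 | 
-0.005 1 6 0.0086 0.0122 | -0.005 -1 8 -0.0138 -0.0108 | 
0.001 1 5 0.0078 0.0119 | 0.001 -1 9 -0.0139 -0.0014 | 
0.007 1 8 0.0017 0.0127 | 0.007 -1 11 -0.0139 -0.0017 | 
0.013 1 15 0.0007 0.012 | 0.013 -1 14 -0.0146 -0.0017 | 
0.019 1 7 0.0089 0.015 | 0.019 -1 7 -0.0154 -0.0011 | 
0.025 1 8 0.0112 0.0157 | 0.025 -1 6 -0.0169 -0.0147 | 
0.031 1 9 0.0138 0.0166 | 0.031 -1 9 -0.0188 -0.0155 | 
0.037 1 7 0.0142 0.0176 | 0.037 -1 6 -0.0196 -0.0171 | 
0.043 1 9 0.0131 0.0204 | 0.043 -1 9 -0.0195 -0.0149 | 
0.049 1 7 0.0138 0.0159 | 0.049 -1 8 -0.0195 -0.0152 | 
0.055 1 3 0.0138 0.0162 | 0.055 -1 3 -0.0196 -0.0156 |
```

The clip is centred to about 1 mm, its span is z = 60–100 mm, and it sits about 5 mm further forward in the grip than nominal. I'll advance so the edge lies at clip x of about +28 mm, then check.

```bash
python3 - <<'E'
from h import *
p=EDGE-.070*d
print(move_l([*p,.067],feed=.06,max_force=6)); hold(.5)
o=observe(); print(o["opening"],o["grasp_force"],o["eef_pos"],o["tcp_rot"],o["ft_force"],o["time_s"])
n=np.array([-d[1],d[0]])
for nm in("top","scene"):
    im,W=cloud(nm); np.savez(f"pics/{nm}4.npz",im=im,W=W)
    c=get_calibration(nm);K=np.array(c["intrinsics"]);T=np.linalg.inv(c["world_from_camera"])
    q=T@np.array([*EDGE,.09,1]);u=K@q[:3];u=(u[:2]/u[2]).astype(int)
    r=40
    x=cv2.resize(im[u[1]-r:u[1]+r,u[0]-r:u[0]+r,::-1],(400,400),interpolation=cv2.INTER_CUBIC)
    a=x if nm=="top" else np.hstack([a,x])
    for lo,hi in((.06,.13),(.125,.15)):
        N=top_pts(W,lo,hi,(.4,.6),(.1,.35)); s=(N[:,:2]-CARD)@d; l=(N[:,:2]-CARD)@n; k=(s>-.02)&(abs(l)<.02)
        print(nm,lo,"card lateral",np.median(l[k]).round(4),"far end",np.percentile(s[k],99).round(4),"ang",np.degrees(np.polyfit(s[k],l[k],1)[0]).round(2))
    k=(abs(l)<.02)&(s>-.07); print("near end",np.percentile(s[k],1).round(4))
    P=top_pts(W,.085,.11,(.45,.62),(.1,.3)); s=(P[:,:2]-EDGE)@d; l=(P[:,:2]-EDGE)@n
    for x0 in np.arange(-.03,.03,.006):
        k=(s>=x0)&(s<x0+.006)&(abs(l)<.03); print(round(x0+.003,3),np.unique((l[k]*1000).round().astype(int)))
cv2.imwrite("pics/fin.png",a)
E
```

```text
False
0.02508132290863396 27.435987889766693 [0.54162107 0.12110265 0.06700845] [3.14155423e+00 5.14081237e-06 1.89349845e+00] [ 0.19478032  0.3217077  -2.1244713 ] 12.475
top 0.06 card lateral 0.0026 far end 0.0493 ang -0.05
top 0.125 card lateral 0.0017 far end 0.0486 ang -0.52
near end -0.0507
-0.027 [-2  0  1  2  3  4  5  6  8 10 12 13]
-0.021 [-10  -9  -3  -2  -1   0   2   4   5   6  11  12  13  14]
-0.015 [-12 -11 -10   2  12  13  14  15]
-0.009 [-14 -13  14  15  16  17]
-0.003 [-16 -15 -14 -13  -1   2  16  17  18  19]
0.003 [-18 -17 -15   0   2   3  17  18  19]
0.009 [-17 -16 -15 -14   2   3  16  17  18]
0.015 [-16 -15 -14   2   3  17  18]
0.021 [-15 -14   2   3  15  18]
0.027 [2 3]
scene 0.06 card lateral -0.0022 far end 0.0502 ang 0.31
scene 0.125 card lateral -0.0022 far end 0.0502 ang 0.53
near end -0.0482
-0.027 [-13 -12 -11 -10  -4  -1   1   2   9  10  11]
-0.021 [-13 -12 -10  -9  -7  -5  -4  -2  -1   0   1   3   4   8   9  10  12]
-0.015 [-15 -14 -13 -11  -2   1   2   7   9  10  11  12  13  14]
-0.009 [-18 -17 -16 -15 -14  11  12  13  14]
-0.003 [-20 -19 -18 -17 -16]
0.003 [-20 -19 -18 -17 -15  -4  -3  -2  -1]
0.009 [-20 -19 -18 -17 -16  -4  -3  -2  -1   0]
0.015 [-19 -18 -17 -16  -4  -3  -2  -1   0]
0.021 [-19 -18 -17 -16 -15 -14  -5  -4  -3  -2  -1   0   1]
0.027 [-5 -4 -3 -2 -1  0  1]
```

View pics/fin.png

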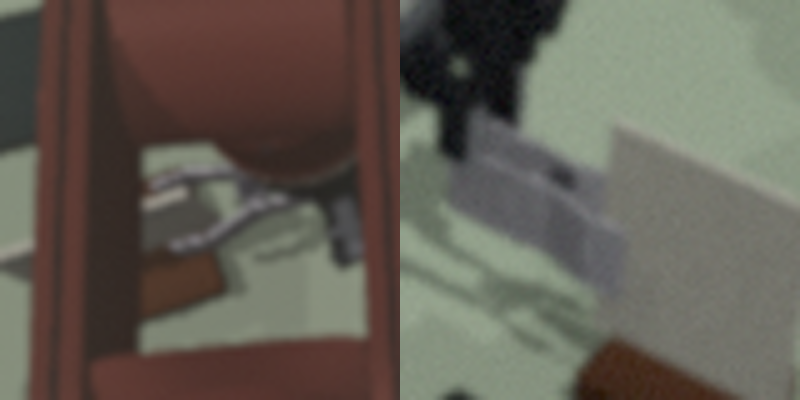

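The card is unmoved. It sits centred between the open jaws, whose outer faces are about ±17 mm from it, with about 22 mm of overlap and nothing touching. Handing in.

```bash
python3 -c "
from plant import *
print(job_done())"
```

```text
the job is handed in; nothing more can be done
None
```

The steel clip is squeezed open and held around the card's right-hand edge (`edge_right`), about 80 mm up and pointing straight in. The edge sits about 22 mm inside the jaws and touches nothing, the notice has not moved, and the job was handed in after about 12.5 s.

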